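# Aim the wig stand at the table mirror and lock it

### The job

Push the steel arm at the back of the wig stand round with a fingertip until the black head's nose points at the middle of the round table mirror. Then push the short locking lever on the stand's foot with a fingertip all the way round against its stop, leaving the head aimed. Do not touch the head itself, lift nothing, and leave the mirror and the other things where they stand.

Things in the scene. Friction and masses are not known exactly. Their poses are not given: they have to be found in the camera images.
- stand: The wig stand's grey foot, stuck to the chest top: a disc 220 mm across, 16 mm high. Origin: centre of its underside, which lies on the upright axis about which the head turns. Its x axis is the way the nose points when joint swivel reads 0. A lug 14.5 mm high carries the locking lever on the +y side (out to y = 162 mm); the lever's upright pivot is at x = -30, y = +135 mm of this frame. The stop is a thin steel post, 50 mm high, at x = -43, y = +155 mm.
- wig_head: Black plastic wig head with neck, from 60 to 276 mm above the chest top, about 150 mm wide, reaching 88 mm behind and 109 mm (nose) in front of the turning axis. Origin: on the turning axis at the height of the chest top. Its x axis points level along the nose, z up. It turns with the steel arm and must not be touched.
- swivel (a joint): Turn of head and steel arm about the upright axis, rad, 0 when the nose is along the foot's x axis, growing anticlockwise seen from above; range -1.6 to 1.6. It is held by friction: about 0.25 N m to turn (1.4 N at 180 mm from the axis), and stays where it is left. The head must turn until the middle of the mirror lies straight ahead of the nose.
- tiller_end (a point): Middle of the black ball (22 mm across) on the end of the steel arm, 200 mm from the turning axis, 45 mm above the chest top. The arm is a level round rod 12 mm thick that runs from the collar under the neck (48 mm radius) to this ball, directly behind the head (opposite to the nose). The rod can be pushed from either side between 115 and 200 mm from the axis, where there is only the chest top below it.
- lock (a joint): Turn of the locking lever about its upright pivot, rad: below 0.25 is unlocked, 0.8 is locked, hard against its stop; it grows anticlockwise seen from above. At 0.8 the lever points along the foot's +y axis; at 0 it points 0.8 rad clockwise of that, so it is pushed from its +x side. Held by friction of about 0.12 N m (1.7 N at 70 mm), and stays where it is left. It does not change how stiffly the head turns.
- lock_end (a point): Middle of the round free end of the locking lever, a level black rod 12 mm thick, 85 mm long from its pivot, 45 mm above the chest top.
- mirror: Loose round table mirror on a steel base 110 mm across, in all 200 mm high, weighing 0.5 kg; origin at the centre of its underside, mirror face to its -x. It stands beyond the wig stand, to the left or the right. Not to be moved.
- mirror_mid (a point): Middle of the mirror's round disc (130 mm across, 12 mm thick), 135 mm above the chest top.
- spray: Loose spray bottle with lever trigger, 68 mm across, 197 mm high; origin at the centre of its underside. It stands beyond the wig stand on the other side from the mirror. Not to be moved.
- jar: Loose closed jar of hair cream, 76 mm across, 75 mm high, right of the stand; origin at the centre of its underside. Not to be moved.
- comb: Loose wide-tooth afro comb lying flat, 70 x 175 x 6 mm, left of the stand; origin on its underside at mid-teeth, handle to its -y (127 mm), teeth to its +y (48 mm). Not to be moved.
- guard: Loose steel hair clipper guard lying flat, 40 x 48 x 16 mm, right of the stand; origin at the centre of its underside. Not to be moved.

How it is judged:
On the way, in this order (a step that is already met when the one before it is completed fails the run):
1. the nose points at the middle of the mirror, head at rest (y of mirror_mid in the frame of wig_head between -0.03 and 0.03 m and x of mirror_mid in the frame of wig_head above 0.1 m and velocity of joint swivel between -0.05 and 0.05 rad/s), for 0.2 s.
2. the locking lever is round against its stop (value of joint lock above 0.7 rad), for 0.2 s.
At the end, for the whole second after the job is handed in: The line of the nose passes within 30 mm (sideways) of the middle of the mirror's disc, which lies ahead of the face, the head is still, the locking lever is at 0.7 rad or more (stop at 0.8), and the mirror, spray bottle, jar, comb and clipper guard are upright and within 20 mm of where they stood (all of step 1 and value of joint lock above 0.7 rad and distance of each of mirror, spray, jar, comb, guard from where it was at the start of the episode below 0.02 m and angle between each of mirror, spray, jar, comb, guard's own z axis and vertical below 0.1 rad); the robot touches nothing.
It fails at once if the head itself was touched (contact force between any of the fingers, the arm and wig_head above 0.5 N).
It fails at once if the mirror or a bystander was moved, tipped or lifted (distance of any of mirror, spray, jar, comb, guard from where it was at the start of the episode above 0.02 m or angle between any of mirror, spray, jar, comb, guard's own z axis and vertical above 0.3 rad).
It also fails if it takes over 59 s, if anything falls off the work surface, if the arm or the gripper's body presses on something with over 40 N, if the wrist force passes 120 N, or if a joint passes its speed limit or range.

### The arm

A 6-joint arm with a two-finger parallel gripper is mounted at the origin on the work surface. World frame = base frame: x ahead of the robot, y to its left, z up, the work surface at z = 0. Lengths are in m, angles in rad, forces in N, time in s.
With the tool pointing down it reaches from about 0.35 to 1 m from the base axis. Payload 7.1 kg.
Tool frame: the origin (TCP) lies at the very end of the fingers, on their centre line; the grasp point (between the pads) lies 19 mm behind it; x points along the fingers, z is the direction in which the jaws open and shut, and the axes are right-handed (so a half turn about x gives the same grasp; the last joint's range is limited). The gripper opens to 85 mm and grips with 20 to 120 N. Pads are 22 mm wide; open, the fingers measure 114 mm over their backs; the gripper's body (76 mm by 85 mm) begins 54 mm behind the grasp point. The pads swing forward as they close: fully open they stand 13 mm farther back than shut.
Start: joints at [-1.308, 0.423, 1.63, -0, 1.089, -0.019], TCP at [0.174, -0.6, 0.231] pointing down, gripper open.
Joint ranges: [-3, 3], [-0.9, 2.11], [0.09, 2.58], [-1.31, 4.45], [0.11, 2.69], [-2.54, 2.54]. Speed limits (rad/s): [2.39, 2.39, 3.01, 3.14, 3.14, 3.14].

### API

Orientations are given as a rotation vector (axis times angle).
In Python, from rig import ctrl gives the robot as it stands.
- The arm moves only by the tool servo_tool, never from a script. Its argument "series" is text: rows parted by semicolons, each of 4 numbers parted by spaces: the shift along the tool's x, y, z in cm, then the turn about the tool's x in rad. A call has 1 to 10 rows; each row is the pose to reach, as a shift and turn from the pose commanded when the call began, along the tool's axes at that moment; what a row does not reach only later rows make up. A row lasts 1/12 s, in which the tool goes at most 41.7 mm and 7.16 degrees, less where a joint would pass 70% of its speed; a pose out of reach is approached as far as the arm can. A call with a gripper value outside its range is refused whole. "hand" is the opening in per cent of the stroke, from 0 (shut) to 100 (fully open), set as the call begins (left out, the last holds). The fingers move at their own pace and stop on an object; "newtons" is the grip in N (left out, the last holds). Time passes only in rows, so rows that repeat a pose let the fingers close. It gives the time, the measured TCP pose, the force and the opening at its end, in the units of the state.
- ctrl.get_obs(): the state, without advancing time (a new reading comes with each control period).
- ctrl.snapshot(name): name is "scene" or "top" or "wrist"; returns a dict with "frame" (384x512x3 uint8, red, green, blue), "camera_matrix" (3x3 intrinsics, pixels), "pose" (4x4, takes a point from camera to world coordinates); the wrist camera has in their place "mount" (4x4, takes a point from camera to tool coordinates, whose origin is the TCP and whose axes are the tool frame's). Camera axes: x right, y up, looking along -z (the intrinsics and any distortion apply to the point x, -y, -z); pixel columns grow to the right and rows downward; lengths in m; the calibration is good to about 2 mm. A picture is of the moment at which its call begins: read the wrist's pose just before it. There is no depth.
- ctrl.finish_job(): hands the job in, once; it reports no verdict.
The state is a dict: "time": time; "q": joint angles; "qvel": joint speeds; "joint_efforts": joint torques, N m; "ee_pos": TCP position; "tcp_rot": TCP orientation; "force": force on the tool from outside, world axes, zero at the start; "torque": the same for the moment, N m; "grip_width": finger opening in m.
Only numpy, scipy, OpenCV 4.12 (cv2) and the standard library are available. Lean on these libraries where they do the work, as an engineer would, in place of code of your own. Each camera call takes 0.05 s, during which the arm holds its last target. There are 200 camera calls.

## Working session

There is one attempt and no reset: what is moved stays moved. The work goes in short steps, Python scripts to look and compute and a tool call to move; the robot and the scene stay as the last step left them, time stands still between calls to the robot, and variables do not carry over. Pictures are saved under pics/ and viewed, about 8 in all and at most 12, crops included, and the job is handed in when it is done.

Besides the shell and the picture viewer there is one more tool, called after ">>>" in YAML: its name, and indented under it one key for each argument. servo_tool: Moves the arm, as the interface text tells. Its arguments: {"type":"object","properties":{"series":{"type":"string"},"hand":{"type":"number"},"newtons":{"type":"number"}},"required":["series"]}

```bash
mkdir -p pics; cat > h.py <<'E'
import numpy as np, cv2
from rig import ctrl
def ray(s,u,v,pose=None):
    P=s["pose"] if pose is None else pose
    K=np.array(s["camera_matrix"]); d=np.linalg.inv(K)@[u,v,1]; d=np.array([d[0],-d[1],-d[2]])
    P=np.array(P); return P[:3,3],P[:3,:3]@d
def onz(s,u,v,z,pose=None):
    o,d=ray(s,u,v,pose); return o+d*(z-o[2])/d[2]
def proj(s,p,pose=None):
    P=np.array(s["pose"] if pose is None else pose); c=P[:3,:3].T@(np.array(p)-P[:3,3])
    q=np.array(s["camera_matrix"])@[c[0],-c[1],-c[2]]; return q[:2]/q[2]
E
python3 - <<'E'
from h import *
import pickle
for n in("scene","top"):
    s=ctrl.snapshot(n); pickle.dump(s,open(n+".pkl","wb"))
    cv2.imwrite(f"pics/{n}0.png",cv2.resize(s["frame"][...,::-1],(800,600),interpolation=cv2.INTER_CUBIC))
    print(n,s["pose"],s["camera_matrix"],[k for k in s])
o=ctrl.get_obs();print(o)
E
```

```text
scene [[ 0.94357314 -0.27237705  0.18836263  0.809189  ]
 [ 0.33113481  0.76842523 -0.54760606 -0.60160763]
 [ 0.00441273  0.57907979  0.81525893  1.04632461]
 [ 0.          0.          0.          1.        ]] [[452.60606218   0.         247.52539048]
 [  0.         452.60606218 190.8397339 ]
 [  0.           0.           1.        ]] ['frame', 'camera_matrix', 'pose']
top [[ 0.00958031  0.99587997 -0.09017373  0.48912355]
 [-0.99976538  0.00778753 -0.02021226  0.02358748]
 [-0.01942675  0.09034621  0.99572093  1.20116   ]
 [ 0.          0.          0.          1.        ]] [[406.61814256   0.         259.14639465]
 [  0.         406.61814256 189.67275254]
 [  0.           0.           1.        ]] ['frame', 'camera_matrix', 'pose']
{'time': 0.1, 'q': array([-1.30800486e+00,  4.23769436e-01,  1.63059035e+00,  8.83663044e-07,
        1.08863710e+00, -1.89876330e-02]), 'qvel': array([-4.61695635e-04,  2.62278525e-04, -1.76812277e-03, -6.08210596e-05,
       -9.36001011e-04,  1.08299200e-03]), 'joint_efforts': array([ 4.30415421e-04, -5.58425117e+01, -2.82444853e+01,  8.98935036e-05,
        2.92393328e-03, -9.54305989e-06]), 'ee_pos': array([ 0.17369507, -0.59986652,  0.23062943]), 'tcp_rot': array([ 1.00004259,  1.33055657, -0.99860309]), 'force': array([-0.94581232,  0.09813116, -0.36358576]), 'torque': array([-0.00307446,  0.02879857,  0.02175644]), 'grip_width': 0.08554168350655741}
```

View pics/scene0.png

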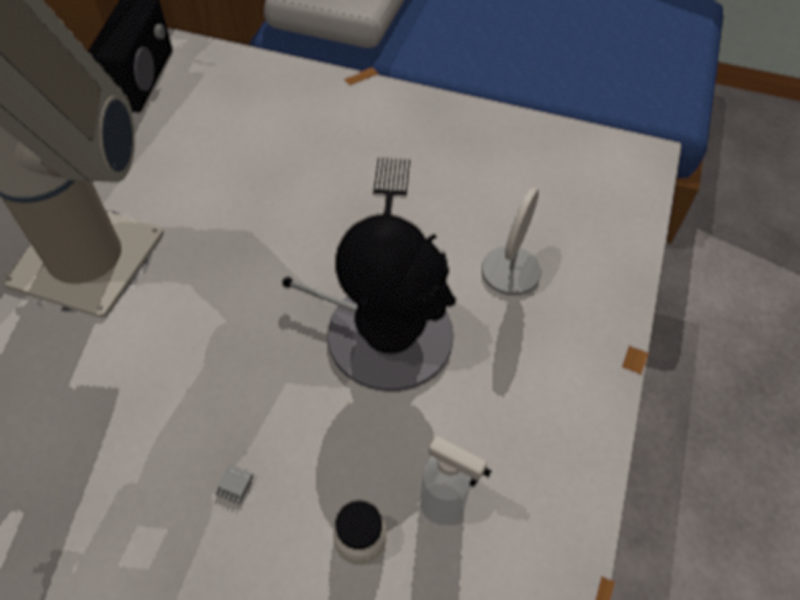

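View pics/top0.png

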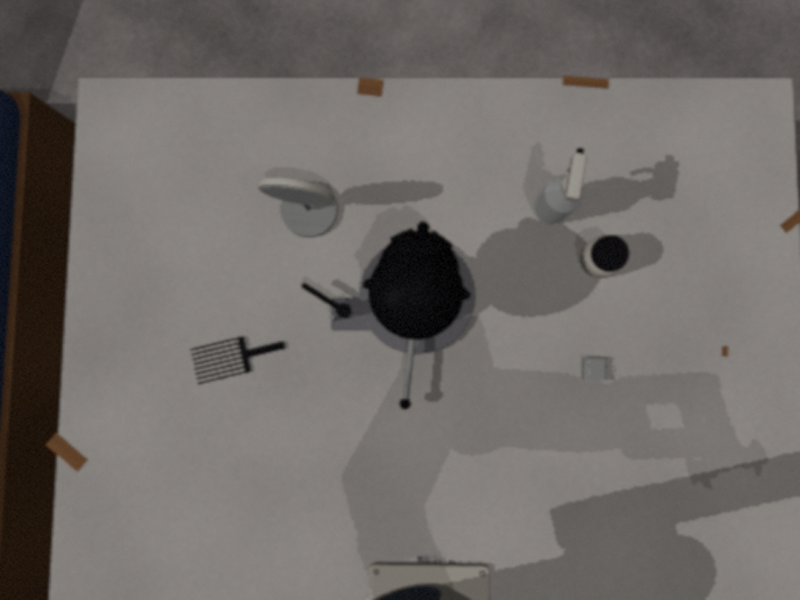

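The pictures show the head at the centre, with the mirror ahead-left and the spray, jar and guard on the right. The steel arm's ball is at (405,404) in top and (288,282) in scene. The lever runs from its pivot at (343,311) to its end at (304,285) in top. The mirror disc is centred near (297,190) in top and (523,226) in scene.

```bash
cat > m.py <<'E'
from h import *
import pickle
from scipy.optimize import least_squares
S=pickle.load(open("scene.pkl","rb"));T=pickle.load(open("top.pkl","rb"));k=.64
def tri(a,b):
    o1,d1=ray(S,*(np.array(a)*k));o2,d2=ray(T,*(np.array(b)*k))
    t=np.linalg.lstsq(np.c_[d1,-d2],o2-o1,rcond=None)[0]
    p,q=o1+d1*t[0],o2+d2*t[1];return (p+q)/2,np.linalg.norm(p-q)
print("ball",tri((288,282),(405,404)))
print("mid",tri((523,226),(298,191)))
print("mbase",onz(S,511*k,270*k,.01),onz(T,308*k,208*k,.01))
for s,pts in((S,[(328,340),(453,340),(391,387),(345,371),(437,371)]),(T,[(363,285),(476,285),(430,353),(460,335)])):
    W=np.array([onz(s,u*k,v*k,.016)[:2] for u,v in pts])
    r=least_squares(lambda c:np.linalg.norm(W-c,axis=1)-.11,W.mean(0));print("foot",r.x,r.fun)
print("piv",onz(T,343*k,311*k,.045),"end",onz(T,304*k,285*k,.045))
E
python3 m.py
python3 - <<'E'
from h import *
import pickle
S=pickle.load(open("scene.pkl","rb"));T=pickle.load(open("top.pkl","rb"))
f=lambda s,y,x:cv2.resize(s["frame"][y:y+150,x:x+200,::-1],(800,600),interpolation=cv2.INTER_CUBIC)
a=f(S,110,175);b=f(T,105,155)
a=cv2.convertScaleAbs(a,alpha=1.8);b=cv2.convertScaleAbs(b,alpha=1.8)
cv2.imwrite("pics/c.png",np.vstack([a[:, :],b])[:, :]) if 0 else (cv2.imwrite("pics/cs.png",a),cv2.imwrite("pics/ct.png",b))
E
```

```text
ball (array([0.40048097, 0.04569379, 0.04428986]), np.float64(0.0027655918776079208))
mid (array([0.76692678, 0.23110821, 0.13399134]), np.float64(0.0016820145304550155))
mbase [0.76538653 0.23175428 0.01      ] [0.76524844 0.23479671 0.01      ]
foot [0.60020561 0.02747104] [-0.00099727 -0.0013084  -0.00034098  0.0002943   0.00073462]
foot [0.6001163  0.02138834] [-0.00337997 -0.00171184  0.00096902 -0.00256517]
piv [0.56608956 0.15995204 0.045     ] end [0.61332873 0.23259315 0.045     ]
```

View pics/cs.png

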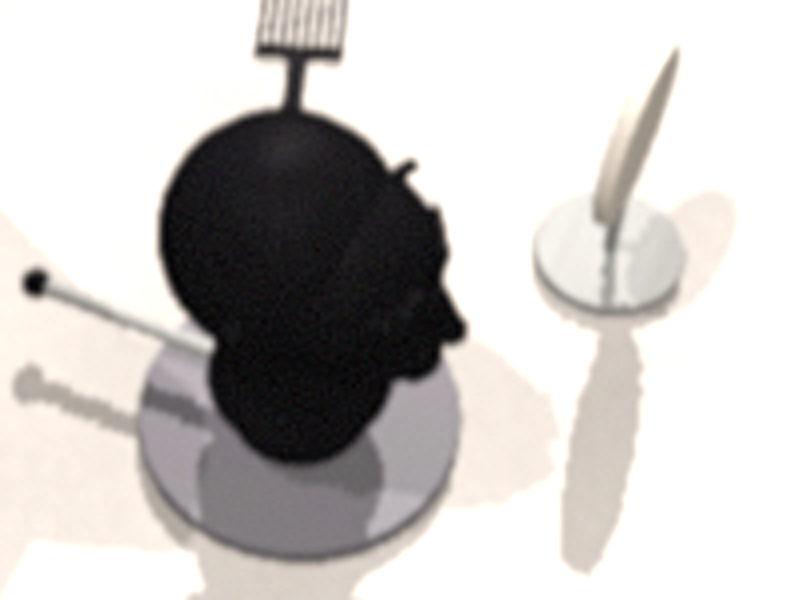

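View pics/ct.png

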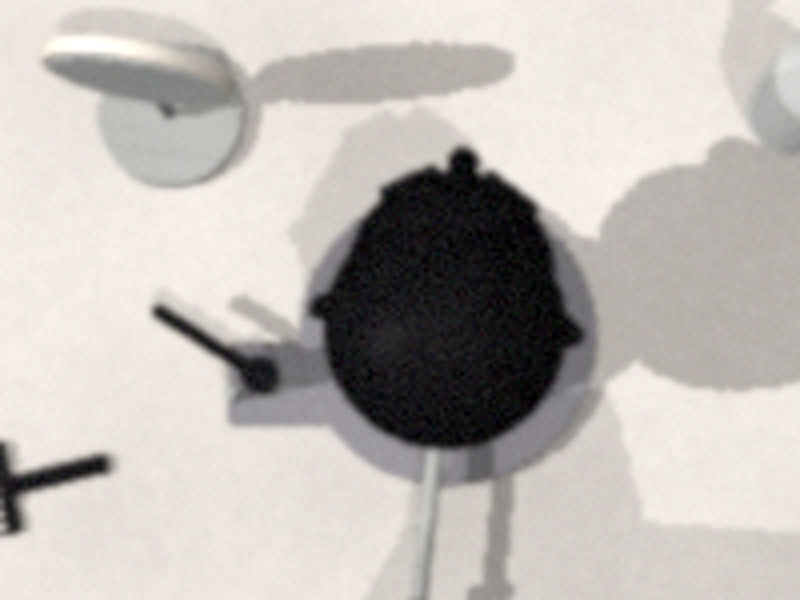

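The crops agree: foot centre is about (451,337) in the top crop, the ball and rod are behind the head, and the lever runs up-left from its pivot. The nose is about 1 rad clockwise of where it should be.

```bash
cat >> h.py <<'E'
from scipy.spatial.transform import Rotation as R
def rel(*pts):
    o=ctrl.get_obs(); A=R.from_rotvec(o["tcp_rot"]).as_matrix()
    print("t",o["time"],"tcp",o["ee_pos"].round(4),"f",o["force"].round(1)); 
    for p in pts: print(np.round(p,3),"->",(A.T@(np.array(p)-o["ee_pos"])*100).round(2))
C=np.array([.600,.0255]); aim=np.arctan2(.232-.0255,.767-.600)
def push(yaw,r,off,z=.025):  # finger centre beside the rod on its anticlockwise-pushing side
    d=-np.array([np.cos(yaw),np.sin(yaw)]); n=np.array([-d[1],d[0]]); return [*(C+r*d-off*n),z]
E
python3 - <<'E'
from h import *
import pickle
T=pickle.load(open("top.pkl","rb"))
print("foot top",onz(T,267.75,189.2,.016), "comb handle end",onz(T,284*.64,345*.64,.006))
A=R.from_rotvec(ctrl.get_obs()["tcp_rot"]).as_matrix();print(A.round(3),"aim",aim)
p=push(-.10,.175,.04);q=p[:2]+[.23]
rel(q,p)
E
```

```text
foot top [0.59803906 0.02247773 0.016     ] comb handle end [0.50361742 0.27470415 0.006     ]
[[-0.     0.961  0.278]
 [ 0.001  0.278 -0.961]
 [-1.     0.    -0.001]] aim 0.8907628729760448
t 0.1 tcp [ 0.1737 -0.5999  0.2306] f [-0.9  0.1 -0.4]
[0.43  0.083 0.23 ] -> [  0.15  43.59 -58.45]
[0.43  0.083 0.025] -> [ 20.65  43.59 -58.42]
```

>>> servo_tool:
  series: "0 2.2 -2.9;0 4.4 -5.8;0 6.6 -8.8;0 8.8 -11.7;0 11 -14.6;0 13.1 -17.5;0 15.3 -20.4;0 17.5 -23.4;0 19.7 -26.3;0 21.8 -29.2"
  hand: 0

```text
schema error: expected 4 numbers
```

>>> servo_tool:
  series: "0 2.2 -2.9 0;0 4.4 -5.8 0;0 6.6 -8.8 0;0 8.8 -11.7 0;0 11 -14.6 0;0 13.1 -17.5 0;0 15.3 -20.4 0;0 17.5 -23.4 0;0 19.7 -26.3 0;0 21.8 -29.2 0"
  hand: 0

```text
time: 0.93
ee_pos: [0.3021, -0.2574, 0.2312]
tcp_rot: [1.0, 1.329, -0.999]
force: [0.5, 0.4, -0.5]
grip_width: -0.0
```

>>> servo_tool:
  series: "0 2.2 -2.9 0;0 4.4 -5.8 0;0 6.6 -8.8 0;0 8.8 -11.7 0;0 11 -14.6 0;0 13.1 -17.5 0;0 15.3 -20.4 0;0 17.5 -23.4 0;0 19.7 -26.3 0;0 21.8 -29.2 0"

```text
time: 1.77
ee_pos: [0.4304, 0.0839, 0.2313]
tcp_rot: [0.999, 1.33, -0.999]
force: [0.9, -1.0, -0.5]
grip_width: -0.0
```

```bash
python3 - <<'E'
from h import *
p=push(-.10,.175,.04)
rel(p[:2]+[.23],p)
s=ctrl.snapshot("top");cv2.imwrite("pics/t1.png",cv2.resize(s["frame"][105:305,125:385,::-1],(780,600),interpolation=cv2.INTER_CUBIC))
print(proj(s,p),proj(s,[.4,.046,.045]))
E
```

```text
t 1.7667 tcp [0.4304 0.0839 0.2313] f [ 0.9 -1.  -0.5]
[0.43  0.083 0.23 ] -> [ 0.13 -0.08  0.09]
[0.43  0.083 0.025] -> [20.63 -0.08  0.09]
[246.29315085 247.09940625] [258.86172139 258.30701606]
```

View pics/t1.png

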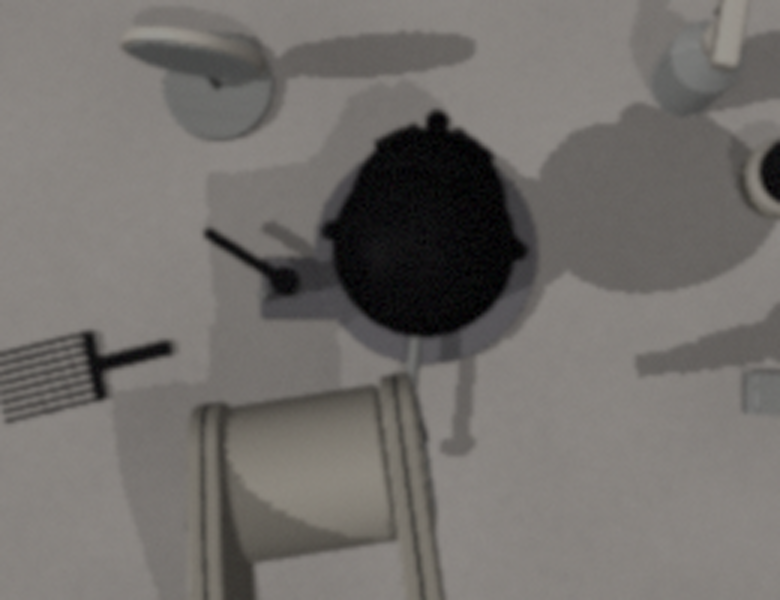

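The arm hides the tool from above, but its outline stays clear of the head (nearest edge at about (400,375)). Next I'll descend and work out the arc.

>>> servo_tool:
  series: "3 0 0 0;6 0 0 0;9 0 0 0;12 0 0 0;15 0 0 0;17 0 0 0;18.5 0 0 0;19.5 0 0 0;20.3 0 0 0;20.6 0 0 0"

```text
time: 2.65
ee_pos: [0.4299, 0.0818, 0.0245]
tcp_rot: [0.999, 1.33, -1.0]
force: [0.0, 0.4, -0.1]
grip_width: -0.0001
```

```bash
python3 - <<'E'
from h import *
rel(*[push(y,.175,.021) for y in np.linspace(-.1,.8,13)])
s=ctrl.snapshot("scene");cv2.imwrite("pics/s1.png",cv2.convertScaleAbs(cv2.resize(s["frame"][60:285,80:380,::-1],(800,600),interpolation=cv2.INTER_CUBIC),alpha=1.5))
E
```

```text
t 2.65 tcp [0.4299 0.0818 0.0245] f [ 0.   0.4 -0.1]
[0.428 0.064 0.025] -> [-0.05 -0.69  1.67]
[0.426 0.051 0.025] -> [-0.05 -1.28  2.85]
[0.424 0.038 0.025] -> [-0.05 -1.78  4.07]
[0.424 0.025 0.025] -> [-0.05 -2.19  5.33]
[0.424 0.011 0.025] -> [-0.04 -2.5   6.61]
[ 0.426 -0.002  0.025] -> [-0.04 -2.71  7.92]
[ 0.428 -0.015  0.025] -> [-0.04 -2.83  9.23]
[ 0.432 -0.028  0.025] -> [-0.05 -2.85 10.56]
[ 0.436 -0.04   0.025] -> [-0.05 -2.77 11.87]
[ 0.442 -0.052  0.025] -> [-0.05 -2.59 13.18]
[ 0.448 -0.064  0.025] -> [-0.05 -2.31 14.48]
[ 0.455 -0.075  0.025] -> [-0.05 -1.94 15.74]
[ 0.463 -0.085  0.025] -> [-0.05 -1.47 16.98]
```

View pics/s1.png

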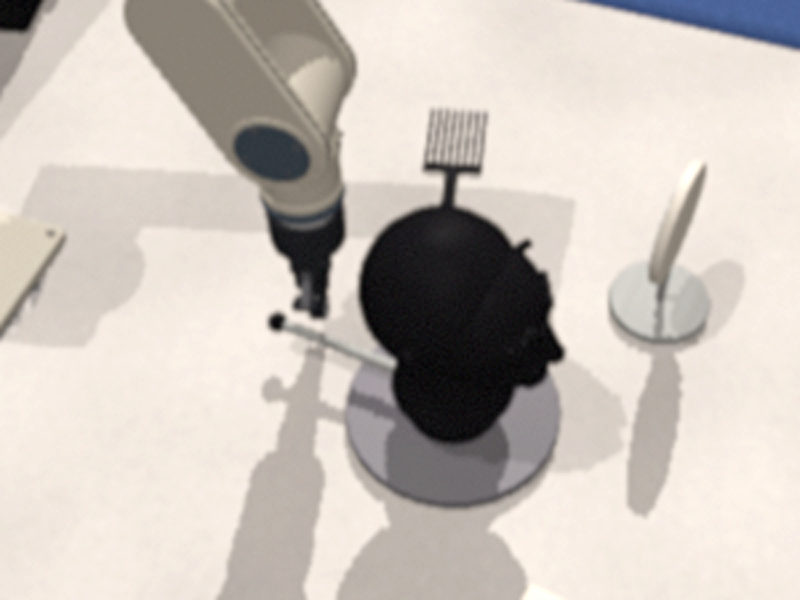

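The fingertip is beside the rod near its ball, at (315,310) in the crop, with the rod at z≈45 mm. There is a clear gap to the head. I'll push round in two calls.

>>> servo_tool:
  series: "0 -0.7 1.7 0;0 -1 2.3 0;0 -1.3 2.9 0;0 -1.5 3.5 0;0 -1.8 4.1 0;0 -2 4.7 0;0 -2.2 5.3 0;0 -2.35 6 0;0 -2.5 6.6 0;0 -2.7 7.9 0"

```text
time: 3.53
ee_pos: [0.426, -0.0017, 0.0253]
tcp_rot: [0.999, 1.33, -0.999]
force: [1.1, 1.9, 0.4]
grip_width: 0.0004
```

>>> servo_tool:
  series: "0 -0.1 0.7 0;0 -0.1 1.3 0;0 -0.15 2 0;0 -0.15 2.65 0;0 -0.1 3.3 0;0 -0.05 3.95 0;0 0.05 4.6 0;0 0.1 5.2 0;0 0.1 5.2 0;0 0.1 5.2 0"

```text
time: 4.37
ee_pos: [0.4417, -0.0516, 0.0253]
tcp_rot: [1.0, 1.329, -1.0]
force: [-0.6, -0.7, 0.8]
grip_width: 0.0001
```

```bash
python3 - <<'E'
from h import *
rel(*[push(y,.175,.021) for y in np.linspace(.575,.89,6)])
s=ctrl.snapshot("scene");cv2.imwrite("pics/s2.png",cv2.convertScaleAbs(cv2.resize(s["frame"][60:285,80:380,::-1],(800,600),interpolation=cv2.INTER_CUBIC),alpha=1.5))
E
```

```text
t 4.3667 tcp [ 0.4417 -0.0516  0.0253] f [-0.6 -0.7  0.8]
[ 0.442 -0.052  0.025] -> [ 0.03 -0.01  0.04]
[ 0.447 -0.062  0.025] -> [0.03 0.21 1.13]
[ 0.453 -0.071  0.025] -> [0.03 0.51 2.2 ]
[ 0.459 -0.08   0.025] -> [0.03 0.87 3.25]
[ 0.466 -0.089  0.025] -> [0.03 1.3  4.28]
[ 0.474 -0.097  0.025] -> [0.03 1.79 5.27]
```

View pics/s2.png

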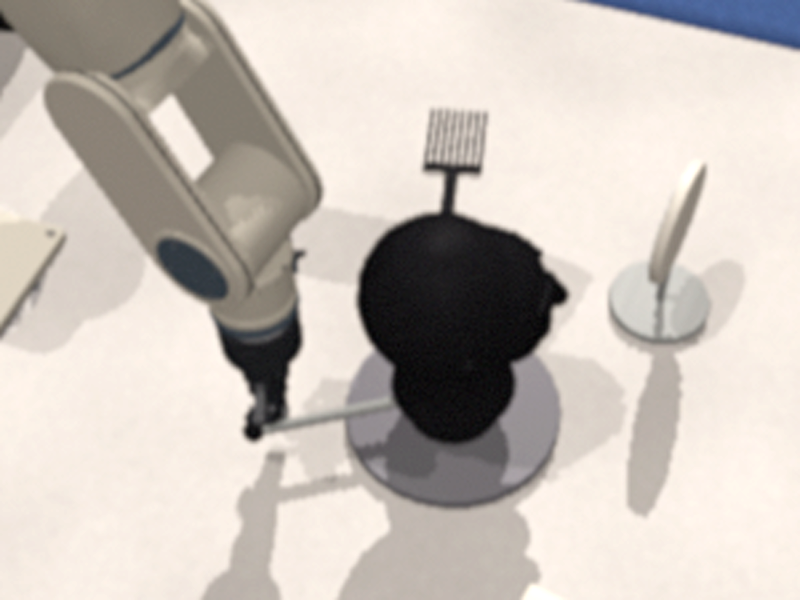

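The ball is at (254,431) in the crop and the rod lies against the finger. I'll measure the yaw from it.

```bash
python3 - <<'E'
from h import *
s=ctrl.snapshot("scene")
b=onz(s,80+254*.375,60+431*.375,.045);v=C-b[:2];print(b,np.linalg.norm(v),np.arctan2(v[1],v[0]))
E
```

```text
[ 0.43397799 -0.08363617  0.045     ] 0.19868068207051137 0.5815315717573327
```

>>> servo_tool:
  series: "0 0.1 0.55 0;0 0.2 1.1 0;0 0.35 1.65 0;0 0.5 2.2 0;0 0.7 2.75 0;0 0.9 3.25 0;0 1.1 3.8 0;0 1.3 4.3 0;0 1.6 4.9 0;0 1.6 4.9 0"

```text
time: 5.3
ee_pos: [0.4719, -0.0948, 0.0254]
tcp_rot: [1.0, 1.328, -0.999]
force: [0.2, -0.6, 0.2]
grip_width: -0.0
```

```bash
python3 - <<'E'
from h import *
rel()
s=ctrl.snapshot("scene");cv2.imwrite("pics/s3.png",cv2.convertScaleAbs(cv2.resize(s["frame"][60:285,80:380,::-1],(800,600),interpolation=cv2.INTER_CUBIC),alpha=1.5))
E
```

```text
t 5.3 tcp [ 0.4719 -0.0948  0.0254] f [ 0.2 -0.6  0.2]
```

View pics/s3.png

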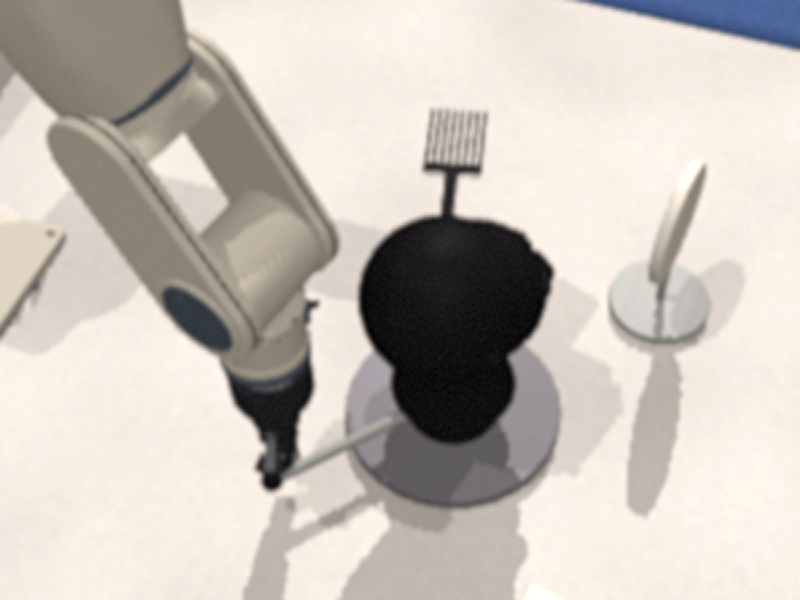

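The ball is at (271,480) in the crop. I'll retreat sideways, lift, and measure the aim with a clear view.

>>> servo_tool:
  series: "0 -0.6 -0.8 0;0 -1.2 -1.6 0;0 -2.3 -3.3 0;-2 -2.3 -3.3 0;-5 -2.3 -3.3 0;-9 -2.3 -3.3 0;-13 -2.3 -3.3 0;-17 -2.3 -3.3 0;-21 -2.3 -3.3 0;-21 -2.3 -3.3 0"

```text
time: 6.18
ee_pos: [0.4422, -0.0684, 0.242]
tcp_rot: [1.001, 1.319, -0.993]
force: [1.7, -0.5, -0.1]
grip_width: 0.0001
```

```bash
python3 - <<'E'
from h import *
print(C)
s=ctrl.snapshot("scene")
b=onz(s,80+271*.375,60+480*.375,.045);v=C-b[:2];print(b,np.linalg.norm(v),np.arctan2(v[1],v[0]),"aim",aim)
print(proj(s,[*push(aim,.2,0)[:2],.045]))
rel()
cv2.imwrite("pics/s4.png",cv2.convertScaleAbs(cv2.resize(s["frame"][60:285,80:380,::-1],(800,600),interpolation=cv2.INTER_CUBIC),alpha=1.5))
E
```

```text
[0.6    0.0255]
[ 0.47173218 -0.12768822  0.045     ] 0.19979806318730547 0.8737088698715434 aim 0.8907628729760448
[182.1580817  241.05654446]
t 6.2333 tcp [ 0.4408 -0.0682  0.239 ] f [0.2 0.2 0.5]
```

View pics/s4.png

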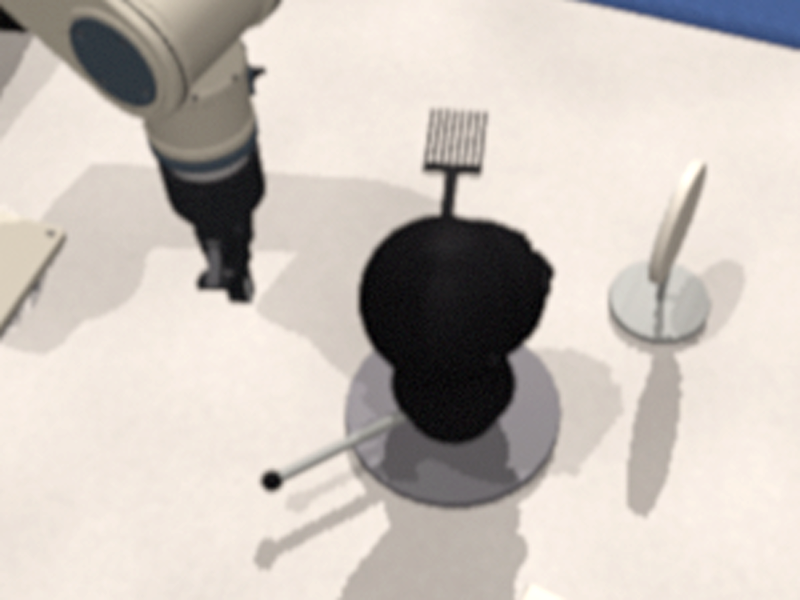

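The ball is at (271,480) in the crop, so the yaw is about 0.874 against an aim of 0.891. That is roughly 5 mm sideways error, within the 30 mm limit. Now for the lever.

```bash
cat >> h.py <<'E'
PV=np.array([.566,.160])
def lev(a,r,off,z=.028): return [*(PV+r*np.array([np.cos(a),np.sin(a)])+off*np.array([np.sin(a),-np.cos(a)])),z]
E
python3 - <<'E'
from h import *
p=lev(.99,.073,.037)
rel([.42,.20,.33],p[:2]+[.33],p)
E
```

```text
t 6.2333 tcp [ 0.4408 -0.0682  0.239 ] f [0.2 0.2 0.5]
[0.42 0.2  0.33] -> [ -9.16   5.55 -26.3 ]
[0.637 0.201 0.33 ] -> [ -8.99  26.4  -20.33]
[0.637 0.201 0.028] -> [ 21.21  26.19 -20.44]
```

>>> servo_tool:
  series: "-3 0 0 0;-6 0.5 -3 0;-9 1 -6 0;-9 2 -9 0;-9 2.8 -12.5 0;-9 3.5 -16 0;-9 4.2 -19.5 0;-9 4.9 -23 0;-9 5.5 -26.3 0;-9 5.5 -26.3 0"

```text
time: 7.07
ee_pos: [0.417, 0.2037, 0.3235]
tcp_rot: [0.995, 1.334, -0.997]
force: [-0.5, -0.2, -0.2]
grip_width: -0.0001
```

>>> servo_tool:
  series: "0 3 0.8 0;0 6 1.7 0;0 9 2.6 0;0 12 3.4 0;0 15 4.3 0;0 18 5.2 0;0 20 5.7 0;0 20.9 6 0;0 20.9 6 0;0 20.9 6 0"

```text
time: 7.9
ee_pos: [0.6351, 0.1996, 0.3237]
tcp_rot: [0.997, 1.331, -1.002]
force: [0.7, -0.0, -0.5]
grip_width: 0.0004
```

```bash
python3 - <<'E'
from h import *
rel(lev(.99,.073,.037))
o=ctrl.get_obs();M=np.eye(4);M[:3,:3]=R.from_rotvec(o["tcp_rot"]).as_matrix();M[:3,3]=o["ee_pos"]
s=ctrl.snapshot("wrist");P=M@np.array(s["mount"])
import pickle;pickle.dump((s,P),open("w.pkl","wb"))
for n,p in(("pivot",[.566,.160,.045]),("end",[.613,.2326,.045]),("finger",lev(.99,.073,.037)),("nose",[.668,.11,.15])):print(n,proj(s,p,P)*1.5)
cv2.imwrite("pics/w1.png",cv2.convertScaleAbs(cv2.resize(s["frame"][...,::-1],(768,576)),alpha=1.8))
E
```

```text
t 7.9 tcp [0.6351 0.1996 0.3237] f [ 0.7 -0.  -0.5]
[0.637 0.201 0.028] -> [29.57  0.3  -0.05]
pivot [406.09980919 309.68888716]
end [345.25289145 242.15420253]
finger [385.91221934 224.13550647]
nose [524.06879363 243.40114135]
```

View pics/w1.png

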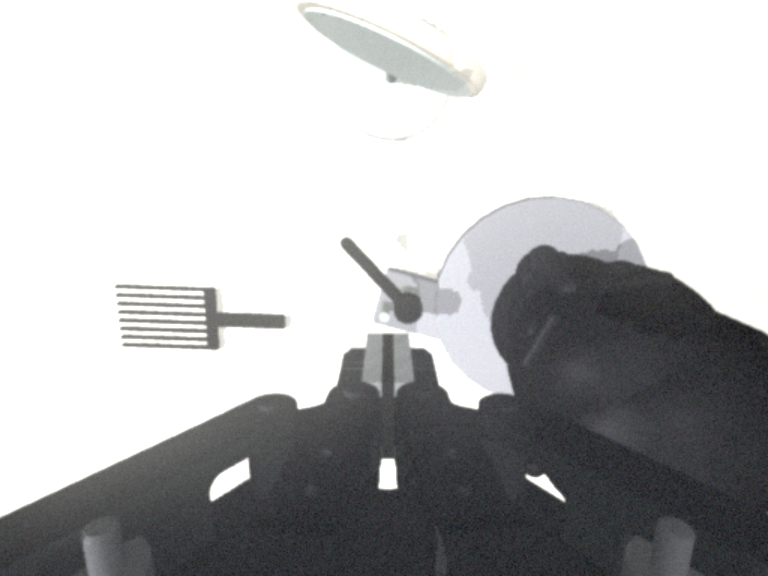

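The wrist view confirms the lever: pivot at (406,309) and end at (346,242), as predicted. The descent point at (386,224) is clear.

```bash
python3 - <<'E'
from h import *
import pickle
s,P=pickle.load(open("w.pkl","rb"));print(np.round(s["mount"],3)[:3,3],P[:3,3])
E
```

```text
[-0.142  0.065  0.001] [0.69873851 0.21680732 0.46585286]
```

>>> servo_tool:
  series: "3 0.1 0 0;6 0.2 0 0;9 0.3 0 0;12 0.3 0 0;15 0.3 0 0;17 0.3 0 0;18 0.3 0 0;19 0.3 0 0;19 0.3 0 0;19 0.3 0 0"

```text
time: 8.78
ee_pos: [0.6395, 0.201, 0.1362]
tcp_rot: [0.999, 1.329, -0.998]
force: [0.9, 0.6, 0.6]
grip_width: 0.0002
```

>>> servo_tool:
  series: "2 -0.2 0 0;4 -0.4 0 0;6 -0.4 0 0;8 -0.4 0 0;9.5 -0.4 0 0;10.5 -0.4 0 0;10.8 -0.4 0 0;10.8 -0.4 0 0"

```text
time: 9.45
ee_pos: [0.6357, 0.1997, 0.0273]
tcp_rot: [0.999, 1.33, -0.999]
force: [0.6, -0.3, 0.5]
grip_width: 0.0
```

```bash
python3 - <<'E'
from h import *
rel(*[lev(a,.073,.019) for a in np.linspace(.99,1.62,8)])
E
```

```text
t 9.45 tcp [0.6357 0.1997 0.0273] f [ 0.6 -0.3  0.5]
[0.622 0.211 0.028] -> [-0.07 -1.02 -1.43]
[0.617 0.215 0.028] -> [-0.07 -1.34 -2.03]
[0.612 0.22  0.028] -> [-0.07 -1.72 -2.59]
[0.606 0.224 0.028] -> [-0.07 -2.14 -3.12]
[0.601 0.227 0.028] -> [-0.07 -2.62 -3.61]
[0.594 0.23  0.028] -> [-0.07 -3.13 -4.05]
[0.588 0.232 0.028] -> [-0.07 -3.68 -4.45]
[0.581 0.234 0.028] -> [-0.07 -4.27 -4.79]
```

>>> servo_tool:
  series: "0 -1 -1.4 0;0 -1.35 -2 0;0 -1.7 -2.6 0;0 -2.15 -3.1 0;0 -2.6 -3.6 0;0 -3.1 -4.05 0;0 -3.4 -4.25 0;0 -3.7 -4.45 0;0 -4 -4.6 0;0 -4 -4.6 0"

```text
time: 10.28
ee_pos: [0.5846, 0.2328, 0.0275]
tcp_rot: [1.0, 1.329, -0.998]
force: [3.6, -1.0, 0.2]
grip_width: -0.0001
```

>>> servo_tool:
  series: "0 -0.2 -0.1 0;0 -0.4 -0.15 0;0 -0.6 -0.2 0;0 -0.6 -0.2 0"

```text
time: 10.62
ee_pos: [0.5831, 0.233, 0.0283]
tcp_rot: [1.004, 1.322, -0.992]
force: [16.8, -4.5, -8.0]
grip_width: -0.0001
```

Contact force rose to 17 N with the tool stalled, so the lever is against its stop. I'll back off in +x, lift, and check.

>>> servo_tool:
  series: "0 1 0 0;0 2 0 0;0 3 0 0;-3 3 0 0;-7 3 0 0;-11 3 0 0;-15 3 0 0;-19 3 0 0;-23 3 0 0;-27 3 0 0"

```text
time: 11.45
ee_pos: [0.6064, 0.2415, 0.2993]
tcp_rot: [0.999, 1.33, -1.0]
force: [1.1, 0.9, -0.4]
grip_width: -0.0001
```

>>> servo_tool:
  series: "-4 0 0 0;-4 -4 -1 0;-4 -8 -2 0;-4 -12 -3 0;-4 -16 -4 0;-4 -19 -5 0;-4 -22 -6 0;-4 -24 -6 0;-4 -24 -6 0;-4 -24 -6 0"

```text
time: 12.28
ee_pos: [0.3591, 0.2325, 0.3378]
tcp_rot: [0.999, 1.33, -0.998]
force: [1.2, -0.0, 0.0]
grip_width: -0.0002
```

```bash
python3 - <<'E'
from h import *
rel()
import pickle
a=[]
for n in("scene","top"):
    s=ctrl.snapshot(n);pickle.dump(s,open(n+"2.pkl","wb"));f=s["frame"][...,::-1]
    f=f[60:285,80:380] if n=="scene" else f[60:285,100:400]
    a.append(cv2.convertScaleAbs(cv2.resize(f,(400*2,300*2),interpolation=cv2.INTER_CUBIC),alpha=1.5))
cv2.imwrite("pics/f.png",cv2.resize(np.hstack(a),(800,300)))
cv2.imwrite("pics/ft.png",a[1])
# movement check: compare frames for bystanders
for n in("scene","top"):
    o=pickle.load(open(n+".pkl","rb"))
    d=cv2.absdiff(o["frame"],pickle.load(open(n+"2.pkl","rb"))["frame"]).max(2)
    K=dict(scene=dict(mirror=(523,226),mbase=(511,270),spray=(450,470),jar=(359,525),comb=(392,175),guard=(235,485)),top=dict(mirror=(297,190),spray=(565,190),jar=(607,254),comb=(220,360),guard=(597,368)))[n]
    print(n,{k:float(d[int(y*.64)-12:int(y*.64)+12,int(x*.64)-12:int(x*.64)+12].mean().round(1)) for k,(x,y) in K.items()})
E
```

```text
t 12.2833 tcp [0.3591 0.2325 0.3378] f [ 1.2 -0.   0. ]
scene {'mirror': 1.5, 'mbase': 1.4, 'spray': 2.4, 'jar': 2.2, 'comb': 1.5, 'guard': 22.8}
top {'mirror': 2.7, 'spray': 3.0, 'jar': 4.0, 'comb': 2.6, 'guard': 21.0}
```

View pics/ft.png

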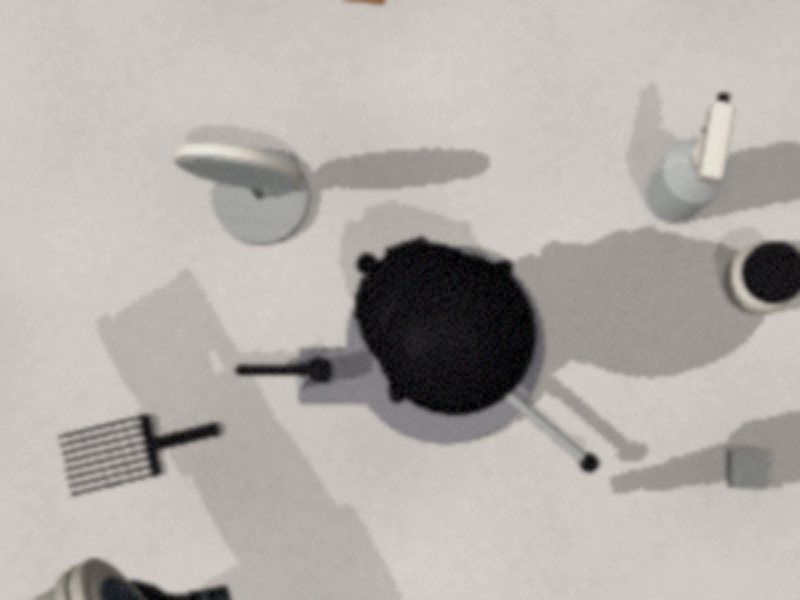

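The top view shows the lever square to the left, from (320,370) to (240,370). The ball is at (590,463) and the bystanders are in place. The pixel change at the guard is shadow, since it sits at the same pixel as before. I'll do a final numeric check and hand in.

```bash
python3 - <<'E'
from h import *
import pickle
s=pickle.load(open("top2.pkl","rb"));f=lambda u,v,z=.045:onz(s,100+u*.375,60+v*.375,z)[:2]
b=f(590,463);v=C-b;y=np.arctan2(v[1],v[0]);l=f(240,370)-f(320,370)
m=np.array([.767,.232])-C
print("ball",b,np.linalg.norm(v),"yaw",y,"aim",aim,"side mm",1000*np.linalg.norm(m)*np.sin(aim-y),"lever dir",np.arctan2(l[1],l[0]))
if abs(y-aim)<.07: print(ctrl.finish_job())
E
```

```text
ball [ 0.47076871 -0.12926616] 0.2016266117390787 yaw 0.8750693464930296 aim 0.8907628729760448 side mm 4.167671767654041 lever dir 1.5790522820423827
the job is handed in; nothing more can be done
None
```

I pushed the steel arm round until the nose pointed at the mirror, then pushed the locking lever round to its stop. I lifted the tool clear and handed the job in at about 12.3 s of the 59 s allowed; the hand-in reports no verdict.

- **Aim:** the last top view puts the head at 0.875 rad against 0.891 rad wanted. The nose line therefore passes about 4 mm from the middle of the mirror (limit 30 mm). The scene camera gave 0.874 rad, so the two views agree.
- **Lever:** it stalled at about 17 N and then pointed 1.579 rad in the world frame, which is the foot's +y direction to within a few hundredths of a radian. I took the stop from that stall and direction; the joint itself cannot be read.
- **Other things:** the before and after pictures are nearly unchanged around the mirror, spray, jar and comb. Around the clipper guard the picture did change. I put that down to the arm's shadow, because the guard sits at the same pixel, within about 3.
- **Head:** I never saw the robot near enough to touch it, but I did not measure contact with it directly.

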